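# Roll the specimen bar into the V-block and up to its stop

## Robot

A 6-joint arm with a two-finger parallel gripper is mounted at the origin on the work surface. World frame = base frame: x ahead of the robot, y to its left, z up, the work surface at z = 0. Lengths are in mm, angles in rad, forces in N, time in s.
With the tool pointing down it reaches from about 300 to 775 mm from the base axis. Payload 14.6 kg.
Tool frame: the origin (TCP) lies at the very end of the fingers, on their centre line; the grasp point (between the pads) lies 19 mm behind it (grasp_offset is the z of the grasp point in the tool frame, in mm); z points along the fingers, y is the direction in which the jaws open and shut (so a half turn about z gives the same grasp; the last joint's range is limited). The gripper opens to 94 mm and grips with 3 to 60 N. Pads are 16 mm wide; open, the fingers measure 119 mm over their backs; the gripper's body (75 mm by 177 mm) begins 78 mm behind the grasp point.
Start: joints at [1.086, 0.3, 1.521, -0, 1.321, -0.067], TCP at [223.159, 502.682, 205.446] pointing down, gripper open.
Joint ranges: [-3.03, 3.03], [-0.79, 2.21], [0.23, 2.52], [-1.04, 4.18], [0, 3.07], [-2.55, 2.55]. Speed limits (rad/s): [2.22, 2.22, 2.57, 3.14, 3.14, 3.14].

## Interface

Orientations are given as a unit quaternion [w, x, y, z].
In Python, from station import * gives the robot as it stands.
- The arm moves only by the shell command python3 -m pendant 'ROWS'. ROWS is JSON, a list of rows, each an object of numbers: "x", "y", "z": the shift along the world's x, y, z in m; "wx", "wy", "wz": the turn, a rotation vector about the world's x, y, z in degrees; "hand": the opening in per cent of the stroke, from 0 (shut) to 100 (fully open). A call has exactly 5 rows; each row is the pose to reach, as a shift and turn from the pose commanded when the call began; what a row does not reach only later rows make up. A row lasts 1/8 s, in which the tool goes at most 62.5 mm and 10.7 degrees, less where a joint would pass 70% of its speed; a pose out of reach is approached as far as the arm can. A call with a gripper value outside its range is refused whole. The fingers move at their own pace and stop on an object; the grip force is fixed at half the most. Time passes only in rows, so rows that repeat a pose let the fingers close, or fill a call up. It gives the time, the measured TCP pose, the force and the opening at its end, in the units of the state.
- read_state(): the state, without advancing time (a new reading comes with each control period).
- camera(name): name is "scene" or "top" or "wrist"; returns a dict with "pixels" (420x560x3 uint8, red, green, blue), "mtx" (3x3 intrinsics, pixels), "position" and "rotation" of the camera in the world. Camera axes: x right, y up, looking along -z (the intrinsics and any distortion apply to the point x, -y, -z); pixel columns grow to the right and rows downward; lengths in mm; the calibration is good to about 2 mm. A picture is of the moment at which its call begins. There is no depth.
- sign_off(): hands the job in, once; it reports no verdict.
The state is a dict: "time": time; "joint_positions": joint angles; "joint_velocities": joint speeds; "joint_efforts": joint torques, N m; "eef_pos": TCP position; "tool_rot": TCP orientation; "contact_force": force on the tool from outside, world axes, zero at the start; "moment": the same for the moment, N m; "width": finger opening in mm.
Only numpy, scipy, OpenCV 4.12 (cv2) and the standard library are available. Lean on these libraries where they do the work, as an engineer would, in place of code of your own. Each camera call takes 0.05 s, during which the arm holds its last target.

## Task

With your fingertips, push the aluminium bar by its side so that it rolls across the desk, up the blue ramp and into the groove of the V-block; then push on its end to slide it along the groove until it touches the red stop plate. Do not pick the bar up, press gently, leave everything else on the desk where it is, and take your hand away at the end.

Things in the scene. Friction and masses are not known exactly. Their poses are not given: they have to be found in the camera images.
- bar: Round solid aluminium bar, polished and slippery (friction about 0.3), 40 mm diameter, 120 mm long, about 0.4 kg, lying on the desk. Origin at its centre, 20 mm above the desk; its y axis runs along it (x, z turn with it). It starts 105 to 150 mm from the groove on the ramp's side, within 0.15 rad of parallel to it, centred 20 to 45 mm short (along the groove) of where its end would meet the stop.
- vblock: V-block fixed to the desk, 150 mm long. Origin on the desk right under the groove's bottom line, at mid-length; x points the way the bar is to roll (over the ramp into the groove), y along the groove towards the red stop plate, z up. A seated bar has its centre at x = 0, 25 mm above the desk; with its end on the stop, at y = +15 mm.
- vblock_crest (a point): Middle of the crest where the blue ramp meets the groove, 10 mm above the desk, 14 mm before the groove's bottom line. The ramp rises to it from the desk over 45 mm. Axes as the V-block's.
- vblock_groove (a point): Middle of the dark steel groove's bottom line, 2 mm above the desk. From it both sides rise at 30 degrees: 14 mm (in x) back to the crest, and 24 mm on to the blue back wall, which is 32 mm high and 8 mm thick. Axes as the V-block's.
- vblock_stop (a point): On the face of the red stop plate that the bar's end must touch, at the height of a seated bar's axis: y = +75 mm in the V-block. The plate is 8 mm thick, 50 mm high, and reaches from x = -24 to +32 mm. The groove's other end (y = -75 mm) is open. Axes as the V-block's.
- gluestick: Bystander: white and green glue stick standing upright, 27 mm diameter, 90 mm high. Origin at the centre of its underside.
- eraser: Bystander: blue and white eraser lying flat, 22 x 56 x 13 mm. Origin at the underside.
- brass_weight: Bystander: brass weight, upright cylinder 32 mm diameter, 40 mm high. Origin at the centre of its underside.
- tape: Bystander: green tape measure, 60 x 32 x 55 mm. Origin at the centre of its underside.
- flask: Bystander: steel drinking flask, 68 mm diameter, 200 mm high. Origin at the centre of its underside.
- mug: Bystander: blue mug, 80 mm diameter, 95 mm high. Origin at the centre of its underside.
Mind the look-alikes: they are no part of the job. Leave any orange or yellow look-alike of the bar alone.

How it is judged (in metres and radians):
On the way, in this order (a step that is already met when the one before it is completed fails the run):
1. the bar has rolled at least a third of a turn (angle between bar's own z axis and vertical above 2 rad), for 0.05 s.
2. the bar lies in the groove of the V-block (x of bar in the frame of vblock between -0.005 and 0.005 m and height (world z) of bar below 0.029 m and angle between the y axis of bar and the y axis of vblock, either way round below 0.06 rad), for 0.2 s.
3. the end of the bar is against the stop plate (y of bar in the frame of vblock above 0.012 m), for 0.1 s.
At the end, for the whole second after the job is handed in: The bar lies at rest in the groove (centre within 4 mm of the groove's middle, along it within 0.05 rad), its end within 3 mm of the stop plate (x of bar in the frame of vblock between -0.004 and 0.004 m and height (world z) of bar between 0.022 and 0.028 m and angle between the y axis of bar and the y axis of vblock, either way round below 0.05 rad and y of bar in the frame of vblock between 0.012 and 0.018 m and linear speed of bar below 0.01 m/s); the robot touches nothing.
It fails at once if the bar is lifted off the desk (x of bar in the frame of vblock below -0.075 m and height (world z) of bar above 0.028 m).
It fails at once if the bar is lifted over the ramp or out of the groove (height (world z) of bar above 0.042 m).
It fails at once if the V-block or the bar is pressed hard (over 40 N) (contact force between the fingers and bar above 40 N or contact force between the arm and vblock above 40 N).
It fails at once if another thing on the desk is moved by more than 15 mm (distance of any of gluestick, eraser, brass_weight, tape, flask, mug from where it was at the start of the episode above 0.015 m).
It also fails if it takes over 51 s, if anything falls off the work surface, if the arm or the gripper's body presses on something with over 40 N, if the wrist force passes 120 N, or if a joint passes its speed limit or range.

## Working session

There is one attempt and no reset: what is moved stays moved. The work goes in short steps, Python scripts to look and compute and a shell command to move; the robot and the scene stay as the last step left them, time stands still between calls to the robot, and variables do not carry over. Pictures are saved under pics/ and viewed, and the job is handed in when it is done.

```bash
mkdir -p pics; ls
python3 - <<'E'
from station import *
import cv2
print(read_state())
for n in("scene","top","wrist"):
    c=camera(n); cv2.imwrite(f"pics/{n}0.png",c["pixels"][:,:,::-1]); print(n,c["mtx"],c["position"],c["rotation"],[k for k in c])
E
```

```text
pics
{'time': 0.0, 'joint_positions': array([ 1.08641380e+00,  3.00461754e-01,  1.52157362e+00, -5.13281418e-06,
        1.32068746e+00, -6.65765014e-02]), 'joint_velocities': array([ 0.00213794,  0.00101895,  0.00158329, -0.00190346, -0.00080051,
       -0.00107432]), 'joint_efforts': array([-2.42972907e-03, -5.31793892e+01, -3.52745891e+01,  7.08580320e-02,
        2.42775731e-02, -8.43403086e-05]), 'eef_pos': array([223.03825442, 502.46567878, 204.89461019]), 'tool_rot': array([-1.51317016e-04,  2.07386233e-01,  9.78258979e-01, -5.44460326e-04]), 'contact_force': array([ 0.00111134, -0.97416681,  0.96700929]), 'moment': array([ 0.03020433, -0.03755946,  0.01318532]), 'width': 93.68436888797001}
scene [[513.64042229   0.         273.70038079]
 [  0.         513.64042229 211.7537306 ]
 [  0.           0.           1.        ]] [1286.75328639  -79.67905655 1171.16816802] [0.71900702 0.21304872 0.19634828 0.63173293] ['pixels', 'mtx', 'position', 'rotation']
top [[397.58897316   0.         277.92388693]
 [  0.         397.58897316 209.51519885]
 [  0.           0.           1.        ]] [ 313.04942098   -4.39778973 1092.19794863] [-0.70063849 -0.07370094  0.07639837  0.70557577] ['pixels', 'mtx', 'position', 'rotation']
wrist [[292.37018256   0.         275.03023419]
 [  0.         292.37018256 201.42009211]
 [  0.           0.           1.        ]] [153.69726605 533.44812969 383.89812105] [ 0.83102883 -0.11157922 -0.07253918  0.54007335] ['pixels', 'mtx', 'position', 'rotation']
```

View pics/scene0.png

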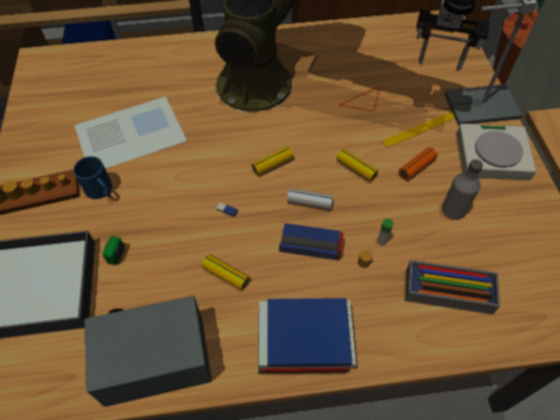

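View pics/top0.png

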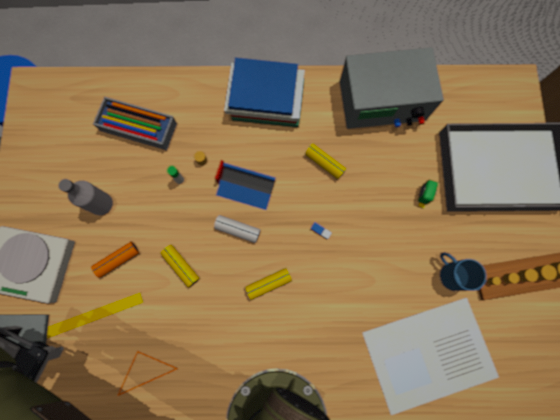

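View pics/wrist0.png

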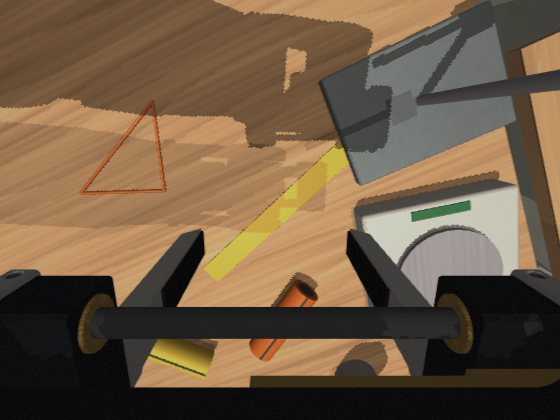

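The top view shows the bar at about (237,229), the V-block at (246,186), its red stop at (220,172). Two yellow look-alikes lie near (180,265) and (268,284), and the eraser is at (321,230). I'll zoom in on it.

```bash
cat > h.py <<'E'
from station import *
import numpy as np, cv2
from scipy.spatial.transform import Rotation as R
def Rm(c):
    q=np.array(c["rotation"]); return R.from_quat([q[1],q[2],q[3],q[0]]).as_matrix()
def ray(c,u,v):
    K=c["mtx"]; d=np.array([(u-K[0,2])/K[0,0],-(v-K[1,2])/K[1,1],-1.0]); d=Rm(c)@d
    return np.array(c["position"]),d/np.linalg.norm(d)
def onz(c,u,v,z):
    p,d=ray(c,u,v); return p+d*(z-p[2])/d[2]
def proj(c,P):
    q=Rm(c).T@(np.array(P)-c["position"]); K=c["mtx"]
    return np.array([K[0,2]+K[0,0]*q[0]/-q[2],K[1,2]-K[1,1]*q[1]/-q[2]])
def crop(c,u0,v0,u1,v1,s,name):
    im=c["pixels"][v0:v1,u0:u1,::-1]; cv2.imwrite(name,cv2.resize(im,None,fx=s,fy=s,interpolation=cv2.INTER_CUBIC))
E
python3 - <<'E'
from h import *
c=camera("top"); crop(c,160,140,340,310,4.4,"pics/t1.png")
c=camera("scene"); crop(c,230,140,410,270,4.4,"pics/s1.png")
E
```

```text
(no output)
```

View pics/t1.png

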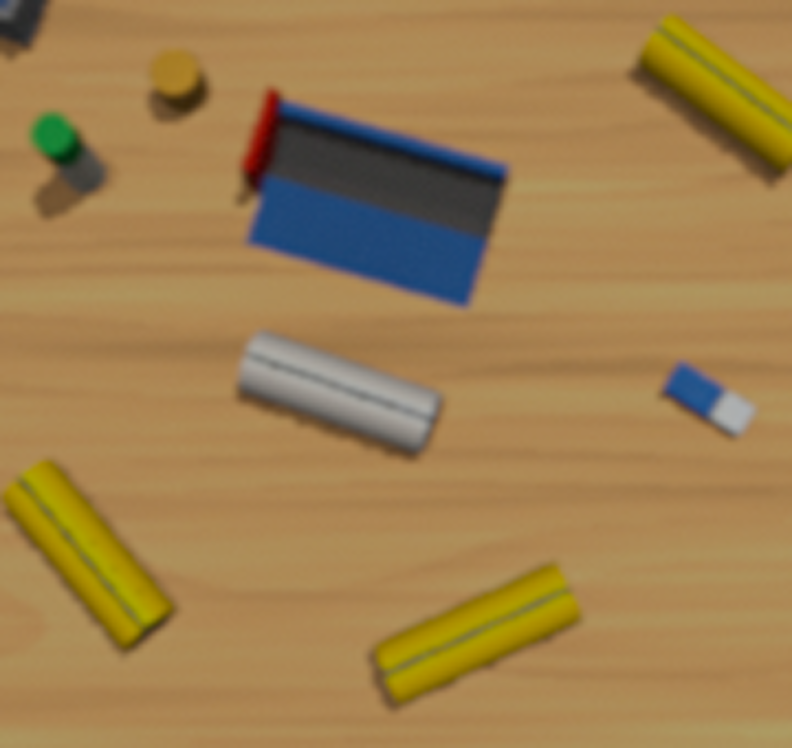

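View pics/s1.png

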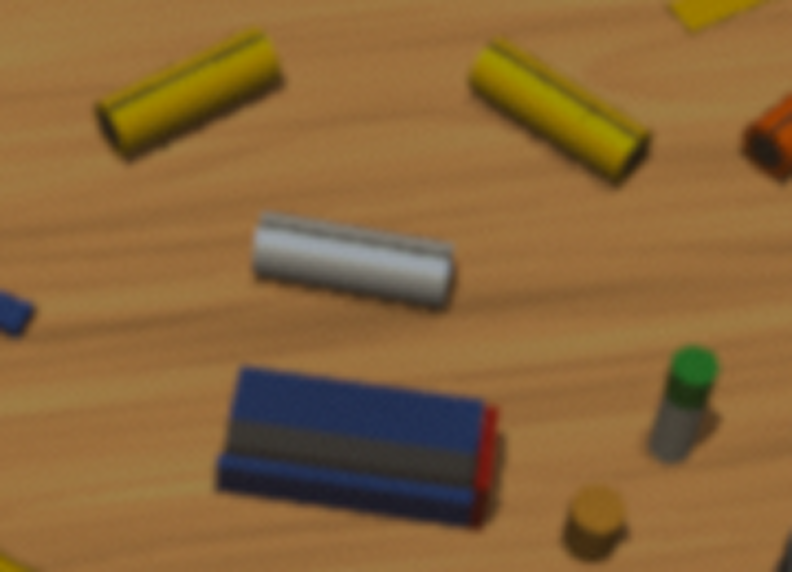

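```bash
cat > m.py <<'E'
from h import *
def masks(c,box):
    u0,v0,u1,v1=box; s=6
    im=cv2.resize(c["pixels"][v0:v1,u0:u1],None,fx=s,fy=s,interpolation=cv2.INTER_CUBIC)
    hsv=cv2.cvtColor(im,cv2.COLOR_RGB2HSV); return im,hsv,s
def topx(p,box,s): return (p[0]+.5)/s-.5+box[0],(p[1]+.5)/s-.5+box[1]
def big(m):
    cs,_=cv2.findContours(m.astype(np.uint8),cv2.RETR_EXTERNAL,cv2.CHAIN_APPROX_NONE)
    return sorted(cs,key=cv2.contourArea)[::-1]
E
python3 - <<'E'
from m import *
for name,tb,vb in(("top",(205,208,270,250),(205,150,285,214)),("scene",(280,180,345,215),(270,215,350,265))):
    c=camera(name)
    im,h,s=masks(c,vb)
    blue=(h[...,0]>100)&(h[...,0]<125)&(h[...,1]>130)
    for k in big(blue)[:2]:
        if cv2.contourArea(k)<500: continue
        r=cv2.minAreaRect(k); hull=cv2.convexHull(k); ap=cv2.approxPolyDP(hull,12,True)[:,0]
        print(name,"blue",cv2.contourArea(k))
        for p in ap:
            q=topx(p,vb,s); print("  ",np.round(q,2),[np.round(onz(c,*q,z)[:2],1).tolist() for z in(0,10,32)])
    red=((h[...,0]<8)|(h[...,0]>172))&(h[...,1]>150)&(h[...,2]>60)
    k=big(red)[0]; ap=cv2.approxPolyDP(cv2.convexHull(k),8,True)[:,0]
    print("red",[(np.round(topx(p,vb,s),2).tolist(),np.round(onz(c,*topx(p,vb,s),50)[:2],1).tolist()) for p in ap])
    im,h,s=masks(c,tb)
    m=(h[...,1]<60)&(h[...,2]>60)
    m=cv2.morphologyEx(m.astype(np.uint8),cv2.MORPH_CLOSE,np.ones((15,15)))
    k=big(m)[0]; r=cv2.minAreaRect(k)
    b=cv2.boxPoints(r); print(name,"bar",r)
    for p in list(b)+[r[0]]:
        q=topx(p,tb,s); print("  ",np.round(q,2),[np.round(onz(c,*q,z)[:2],1).tolist() for z in (0,20,40)])
E
```

```text
top blue 26973.5
   [219.42 181.25] [[632.5, 156.8], [629.6, 155.4], [623.1, 152.1]]
   [268.58 193.58] [[595.3, 16.7], [592.7, 16.5], [587.0, 16.1]]
   [265.08 207.92] [[553.7, 26.6], [551.5, 26.3], [546.7, 25.7]]
   [217.42 194.25] [[594.3, 161.6], [591.7, 160.1], [586.0, 156.7]]
top blue 5078.0
   [223.58 164.42] [[682.8, 146.0], [679.4, 144.7], [672.0, 141.6]]
   [273.58 179.25] [[637.4, 2.3], [634.5, 2.2], [627.9, 2.1]]
red [([221.75, 160.42], [677.4, 144.4]), ([222.58, 166.25], [660.6, 141.8]), ([219.92, 177.75], [627.8, 148.3]), ([216.42, 180.25], [620.8, 157.7]), ([215.08, 176.08], [632.6, 161.6])]
top bar ((190.93075561523438, 124.94615173339844), (272.9679260253906, 86.3668212890625), 19.44003677368164)
   [212.56 227.62] [[498.6, 172.7], [495.2, 169.5], [491.8, 166.2]]
   [217.35 214.05] [[537.0, 160.4], [532.9, 157.3], [528.8, 154.3]]
   [260.25 229.19] [[493.2, 40.1], [489.9, 39.3], [486.6, 38.5]]
   [255.46 242.77] [[455.4, 53.2], [452.8, 52.2], [450.2, 51.1]]
   [236.41 228.41] [[495.9, 106.4], [492.6, 104.4], [489.2, 102.3]]
scene blue 18408.0
   [337.92 232.25] [[598
[... 284 characters left out ...]
.2, 7.0], [620.9, 6.2], [633.6, 4.6]]
   [335.92 252.75] [[659.0, 146.6], [664.4, 144.6], [676.2, 140.4]]
red [([340.58, 231.92], [627.7, 160.3]), ([342.25, 233.08], [631.7, 163.8]), ([339.25, 253.75], [689.7, 144.5]), ([337.08, 248.58], [674.5, 142.1])]
scene bar ((180.38583374023438, 112.44265747070312), (271.6151123046875, 81.70458221435547), 9.811257362365723)
   [286.18 201.18] [[480.1, 41.1], [493.9, 39.1], [507.6, 37.0]]
   [288.5  187.76] [[435.2, 54.0], [449.7, 51.7], [464.3, 49.4]]
   [333.11 195.47] [[478.4, 173.7], [492.2, 169.4], [506.0, 165.1]]
   [330.79 208.89] [[522.0, 158.9], [535.1, 154.8], [548.2, 150.8]]
   [309.65 198.32] [[479.3, 107.2], [493.0, 104.0], [506.8, 100.8]]
```

Triangulated, the bar is at about (492.7, 104.2), yaw offset 19.8°. The groove is at about (626, 80) at 17.1°, so the bar starts at x=-134, y=-16 in the V-block frame. I'll move behind the bar with the jaws along its axis.

```bash
python3 -m pendant '[{"x":0.025,"y":-0.04,"wz":1},{"x":0.05,"y":-0.08,"wz":2,"hand":85},{"x":0.08,"y":-0.13,"wz":3,"hand":85},{"x":0.11,"y":-0.18,"wz":4,"hand":85},{"x":0.13,"y":-0.22,"wz":4.1,"hand":85}]'
python3 -m pendant '[{"x":0.025,"y":-0.04},{"x":0.05,"y":-0.085},{"x":0.08,"y":-0.135},{"x":0.095,"y":-0.16},{"x":0.097,"y":-0.163}]'
python3 - <<'E'
from h import *
s=read_state(); print(s['time'],s['eef_pos'],s['tool_rot'],s['width'],s['contact_force'],s['joint_positions'])
E
```

```text
0.35 [223.14122193 502.63608834 205.33113085] [-2.15430511e-05  2.07361807e-01  9.78264314e-01 -1.12876171e-04] 94.00130672388615 [ 1.16898662  0.05469222 -0.00576101] [ 1.08639974e+00  3.00014775e-01  1.52112156e+00 -2.05948998e-05
  1.32068528e+00 -6.66367385e-02]invalid input at $[0]: expected keys x, y, z, wx, wy, wz, hand
invalid input at $[0]: expected keys x, y, z, wx, wy, wz, hand
```

All keys have to be given in every row.

```bash
python3 -m pendant '[{"x":0.025,"y":-0.04,"z":0,"wx":0,"wy":0,"wz":1,"hand":85},{"x":0.05,"y":-0.08,"z":0,"wx":0,"wy":0,"wz":2,"hand":85},{"x":0.08,"y":-0.13,"z":0,"wx":0,"wy":0,"wz":3,"hand":85},{"x":0.11,"y":-0.18,"z":0,"wx":0,"wy":0,"wz":4,"hand":85},{"x":0.13,"y":-0.22,"z":0,"wx":0,"wy":0,"wz":4.1,"hand":85}]'
python3 -m pendant '[{"x":0.025,"y":-0.04,"z":0,"wx":0,"wy":0,"wz":0,"hand":85},{"x":0.05,"y":-0.085,"z":0,"wx":0,"wy":0,"wz":0,"hand":85},{"x":0.08,"y":-0.135,"z":0,"wx":0,"wy":0,"wz":0,"hand":85},{"x":0.095,"y":-0.16,"z":0,"wx":0,"wy":0,"wz":0,"hand":85},{"x":0.099,"y":-0.164,"z":0,"wx":0,"wy":0,"wz":0,"hand":85}]'
python3 - <<'E'
from h import *
s=read_state(); print(s['time'],s['eef_pos'],s['tool_rot'],s['width'],s['contact_force'],s['joint_positions'])
E
```

```text
time: 0.98
eef_pos: [354.0, 280.8, 205.6]
tool_rot: [0.0, 0.172, 0.985, 0.0]
contact_force: [1.4, 1.8, 0.4]
width: 79.9
time: 1.6
eef_pos: [452.7, 117.5, 205.4]
tool_rot: [-0.0, 0.173, 0.985, -0.0]
contact_force: [-0.6, 0.0, -0.2]
width: 80.3
1.6 [452.66534221 117.48481778 205.35553629] [-8.60097624e-05  1.73428169e-01  9.84846516e-01 -4.60061438e-05] 80.26856470346573 [-0.55537986  0.00625225 -0.16831697] [ 1.75611583e-01  1.15607559e-01  1.74380367e+00 -2.86472550e-05
  1.28237456e+00 -1.04655754e+00]
```

```bash
python3 -m pendant '[{"x":0,"y":0,"z":-0.03,"wx":0,"wy":0,"wz":0,"hand":85},{"x":0,"y":0,"z":-0.07,"wx":0,"wy":0,"wz":0,"hand":85},{"x":0,"y":0,"z":-0.11,"wx":0,"wy":0,"wz":0,"hand":85},{"x":0,"y":0,"z":-0.14,"wx":0,"wy":0,"wz":0,"hand":85},{"x":0,"y":0,"z":-0.145,"wx":0,"wy":0,"wz":0,"hand":85}]'
python3 - <<'E'
from h import *
c=camera("wrist"); crop(c,0,0,560,420,1,"pics/w1.png")
c=camera("scene"); crop(c,230,130,410,270,4.2,"pics/s2.png")
E
```

```text
time: 2.22
eef_pos: [451.0, 119.3, 59.2]
tool_rot: [-0.001, 0.172, 0.985, -0.0]
contact_force: [-0.1, -0.8, 0.1]
width: 79.9
```

View pics/w1.png

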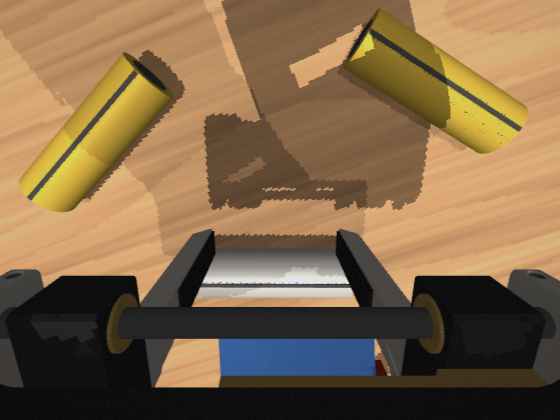

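View pics/s2.png

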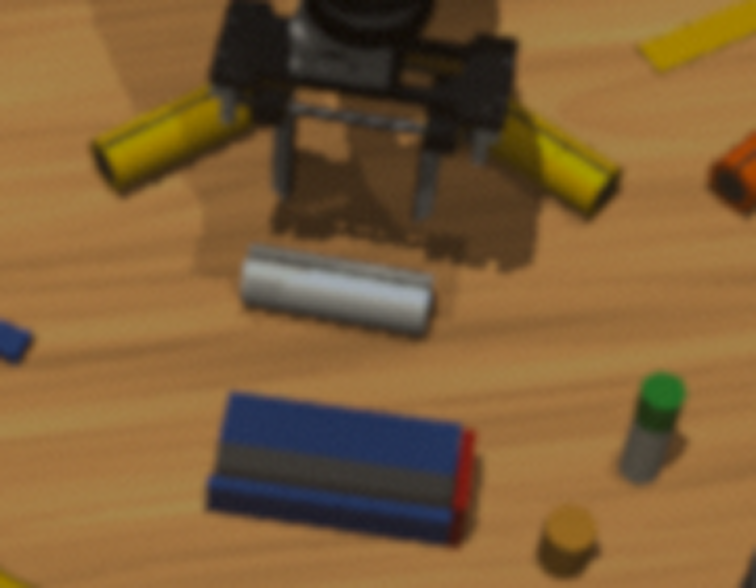

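```bash
python3 -m pendant '[{"x":0,"y":0,"z":-0.015,"wx":0,"wy":0,"wz":0,"hand":85},{"x":0,"y":0,"z":-0.03,"wx":0,"wy":0,"wz":0,"hand":85},{"x":0,"y":0,"z":-0.04,"wx":0,"wy":0,"wz":0,"hand":85},{"x":0.004,"y":-0.001,"z":-0.044,"wx":0,"wy":0,"wz":0,"hand":85},{"x":0.008,"y":-0.003,"z":-0.044,"wx":0,"wy":0,"wz":0,"hand":85}]'
python3 -m pendant '[{"x":0.005,"y":-0.002,"z":0,"wx":0,"wy":0,"wz":0,"hand":85},{"x":0.010,"y":-0.0035,"z":0,"wx":0,"wy":0,"wz":0.2,"hand":85},{"x":0.016,"y":-0.0055,"z":0,"wx":0,"wy":0,"wz":0.4,"hand":85},{"x":0.023,"y":-0.0075,"z":0,"wx":0,"wy":0,"wz":0.6,"hand":85},{"x":0.030,"y":-0.010,"z":0,"wx":0,"wy":0,"wz":0.9,"hand":85}]'
python3 - <<'E'
from h import *
c=camera("scene"); crop(c,230,130,410,270,4.2,"pics/s3.png")
E
```

```text
time: 2.95
eef_pos: [460.5, 115.6, 16.3]
tool_rot: [-0.0, 0.172, 0.985, -0.0]
contact_force: [0.3, -0.1, -0.3]
width: 79.8
time: 3.58
eef_pos: [490.7, 105.5, 16.5]
tool_rot: [0.0, 0.164, 0.986, 0.0]
contact_force: [-0.5, 0.4, 0.2]
width: 80.0
```

View pics/s3.png

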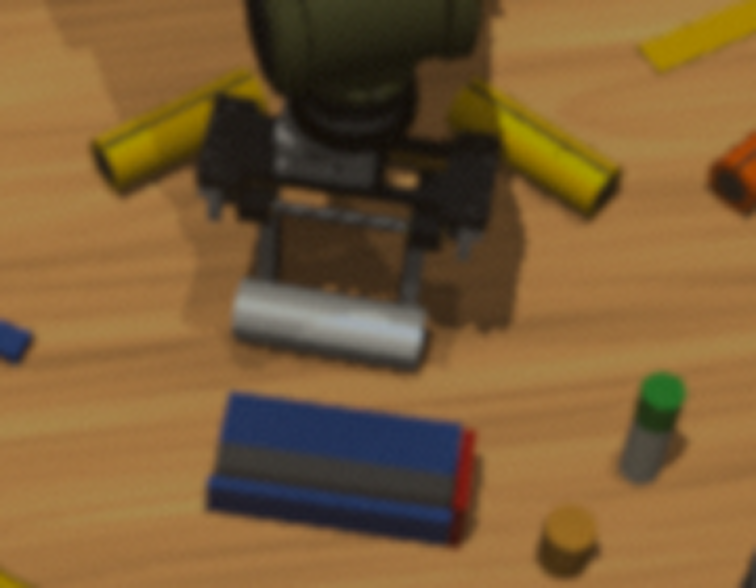

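The bar rolls in front of both fingers, square to them. I keep going while yawing to the groove's direction.

```bash
python3 -m pendant '[{"x":0.009,"y":-0.003,"z":0,"wx":0,"wy":0,"wz":0.4,"hand":85},{"x":0.018,"y":-0.0055,"z":0,"wx":0,"wy":0,"wz":0.8,"hand":85},{"x":0.027,"y":-0.0085,"z":0,"wx":0,"wy":0,"wz":1.2,"hand":85},{"x":0.036,"y":-0.011,"z":0,"wx":0,"wy":0,"wz":1.6,"hand":85},{"x":0.044,"y":-0.0135,"z":0,"wx":0,"wy":0,"wz":1.8,"hand":85}]'
python3 - <<'E'
from h import *
c=camera("scene"); crop(c,230,130,410,270,4.2,"pics/s4.png")
E
```

```text
time: 4.25
eef_pos: [534.8, 92.0, 16.4]
tool_rot: [-0.0, 0.149, 0.989, -0.0]
contact_force: [-1.4, -0.4, 0.2]
width: 79.6
```

View pics/s4.png

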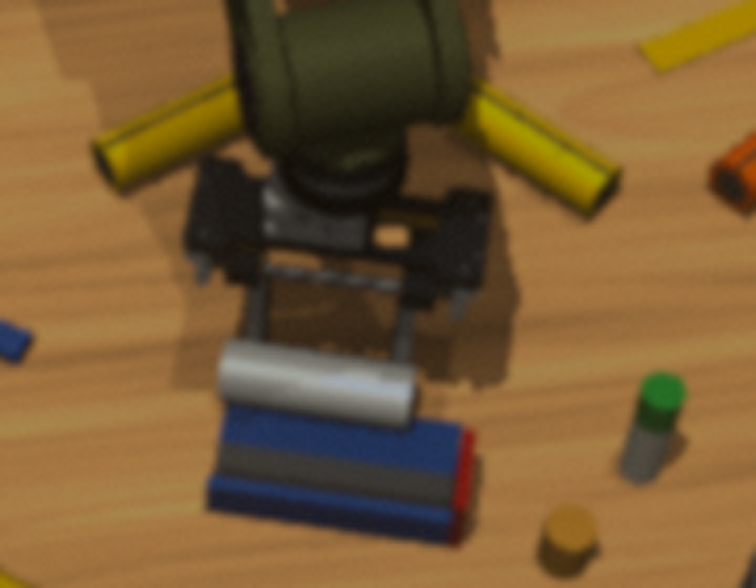

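It is at the ramp foot, parallel, with about 1.4 N on the tool. I continue up the ramp.

```bash
python3 -m pendant '[{"x":0.008,"y":-0.0025,"z":0,"wx":0,"wy":0,"wz":0,"hand":85},{"x":0.016,"y":-0.005,"z":0,"wx":0,"wy":0,"wz":0,"hand":85},{"x":0.023,"y":-0.007,"z":0,"wx":0,"wy":0,"wz":0,"hand":85},{"x":0.030,"y":-0.009,"z":0,"wx":0,"wy":0,"wz":0,"hand":85},{"x":0.036,"y":-0.011,"z":0,"wx":0,"wy":0,"wz":0,"hand":85}]'
python3 - <<'E'
from h import *
c=camera("scene"); crop(c,230,130,410,270,4.2,"pics/s5.png")
E
```

```text
time: 4.92
eef_pos: [570.6, 81.0, 16.4]
tool_rot: [-0.0, 0.149, 0.989, -0.0]
contact_force: [-2.7, 0.2, 1.0]
width: 79.8
```

View pics/s5.png

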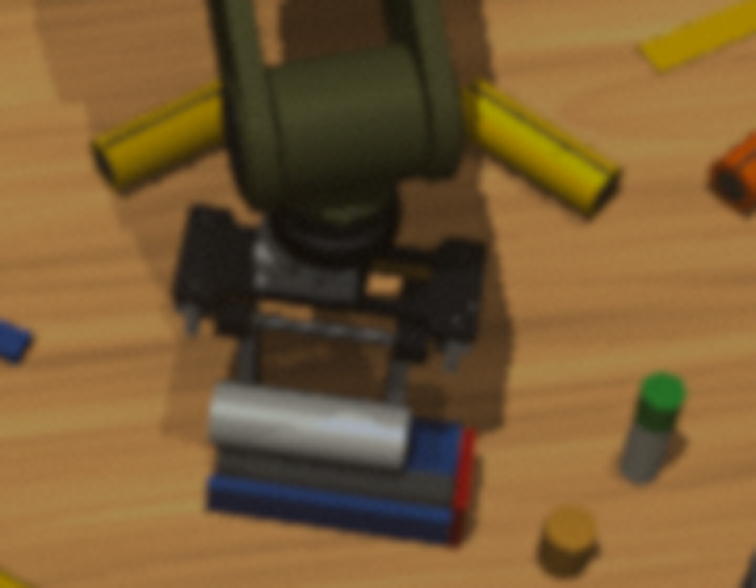

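It is nearly at the crest. I go on slowly so it drops in gently.

```bash
python3 -m pendant '[{"x":0.004,"y":-0.001,"z":0,"wx":0,"wy":0,"wz":0,"hand":85},{"x":0.008,"y":-0.0025,"z":0,"wx":0,"wy":0,"wz":0,"hand":85},{"x":0.011,"y":-0.0035,"z":0,"wx":0,"wy":0,"wz":0,"hand":85},{"x":0.014,"y":-0.004,"z":0,"wx":0,"wy":0,"wz":0,"hand":85},{"x":0.017,"y":-0.005,"z":0,"wx":0,"wy":0,"wz":0,"hand":85}]'
python3 - <<'E'
from h import *
c=camera("scene"); crop(c,230,130,410,270,4.2,"pics/s6.png")
E
```

```text
time: 5.6
eef_pos: [587.4, 76.1, 16.5]
tool_rot: [0.0, 0.149, 0.989, 0.0]
contact_force: [-0.9, 0.6, 0.6]
width: 80.0
```

View pics/s6.png

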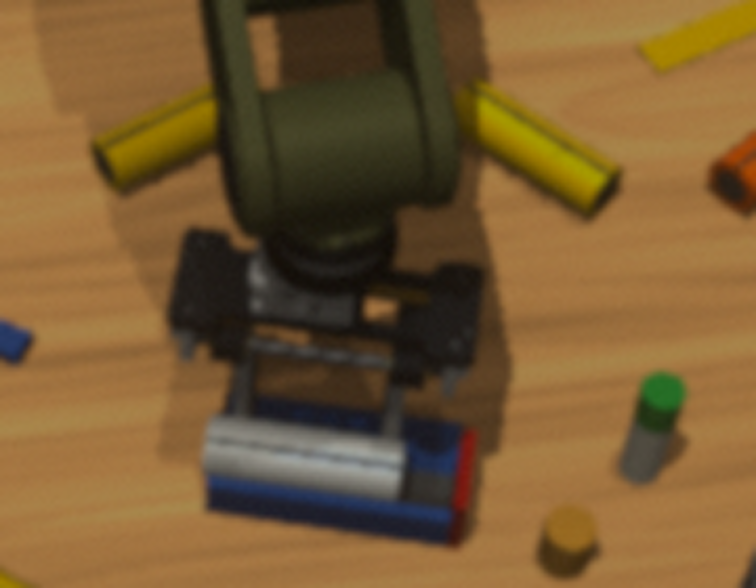

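It looks seated in the groove, stripe up. I back off and rise to measure.

```bash
python3 -m pendant '[{"x":-0.012,"y":0.0035,"z":0,"wx":0,"wy":0,"wz":0,"hand":85},{"x":-0.025,"y":0.007,"z":0.02,"wx":0,"wy":0,"wz":0,"hand":60},{"x":-0.03,"y":0.009,"z":0.05,"wx":0,"wy":0,"wz":0,"hand":30},{"x":-0.03,"y":0.009,"z":0.08,"wx":0,"wy":0,"wz":0,"hand":0},{"x":-0.03,"y":0.009,"z":0.095,"wx":0,"wy":0,"wz":0,"hand":0}]'
python3 - <<'E'
from m import *
c=camera("scene"); crop(c,250,180,370,270,6,"pics/s7.png")
c=camera("top"); crop(c,190,140,300,220,6,"pics/t7.png")
s=read_state(); print(s['eef_pos'],s['width'])
E
```

```text
time: 6.28
eef_pos: [556.9, 85.5, 112.9]
tool_rot: [0.001, 0.149, 0.989, 0.0]
contact_force: [-0.4, -1.2, -0.9]
width: 43.6
[557.36812883  85.38122985 112.5521837 ] 35.648373855196894
```

View pics/s7.png

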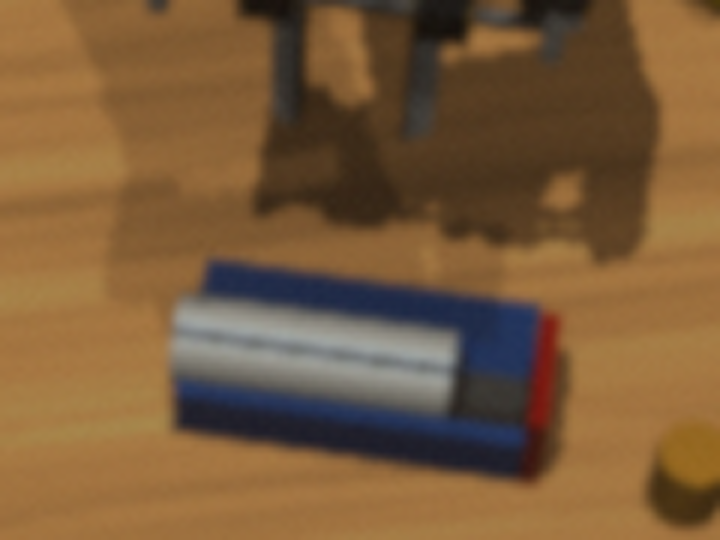

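View pics/t7.png

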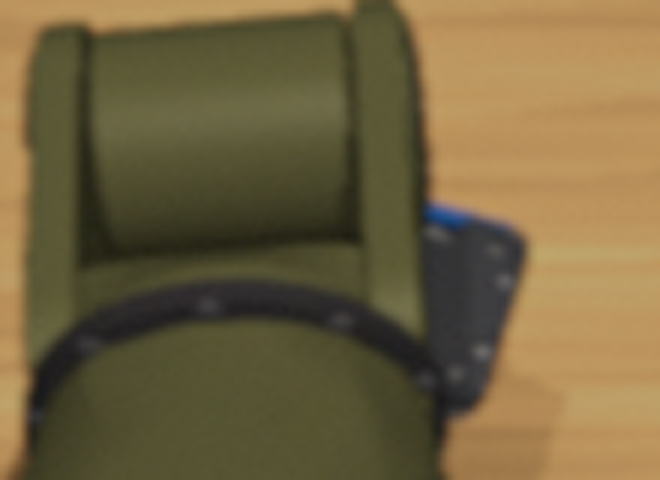

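Scene view: the bar is seated in the groove, ends at crop about x=175 and 458, with about 30 mm left to the red plate. I measure it with the mask.

```bash
cat > b.py <<'E'
from m import *
g=np.array([626,80.]);a=np.radians(17.1);X=np.array([np.cos(a),-np.sin(a)]);Y=np.array([np.sin(a),np.cos(a)])
def bar():
    c=camera("scene"); tb=(270,215,350,262); im,h,s=masks(c,tb)
    m=(h[...,1]<75)&(h[...,2]>85)
    m=cv2.morphologyEx(m.astype(np.uint8),cv2.MORPH_CLOSE,np.ones((15,15)))
    k=big(m)[0]; r=cv2.minAreaRect(k); print(r)
    for p in list(cv2.boxPoints(r))+[r[0]]:
        w=onz(c,*topx(p,tb,s),30)[:2]; print(np.round(w,1),np.round([(w-g)@X,(w-g)@Y],1))
bar()
E
python3 b.py
```

```text
((196.56365966796875, 127.18241119384766), (289.6730651855469, 138.57049560546875), 4.7263031005859375)
[633.9  -3.4] [ 32.1 -77.4]
[565.4  10.6] [-37.5 -84.2]
[594.4 133.7] [-46.  42.]
[661.7 116.4] [23.4 45.2]
[614.4  64.4] [ -6.5 -18.3]
```

```bash
python3 -m pendant '[{"x":0.007,"y":-0.02,"z":0,"wx":0,"wy":0,"wz":0,"hand":0},{"x":0.015,"y":-0.05,"z":0,"wx":0,"wy":0,"wz":0,"hand":0},{"x":0.025,"y":-0.08,"z":0,"wx":0,"wy":0,"wz":0,"hand":0},{"x":0.032,"y":-0.105,"z":0,"wx":0,"wy":0,"wz":0,"hand":0},{"x":0.035,"y":-0.115,"z":0,"wx":0,"wy":0,"wz":0,"hand":0}]'
python3 -m pendant '[{"x":0,"y":0,"z":-0.02,"wx":0,"wy":0,"wz":0,"hand":0},{"x":0,"y":0,"z":-0.045,"wx":0,"wy":0,"wz":0,"hand":0},{"x":0,"y":0,"z":-0.07,"wx":0,"wy":0,"wz":0,"hand":0},{"x":0,"y":0,"z":-0.085,"wx":0,"wy":0,"wz":0,"hand":0},{"x":0,"y":0,"z":-0.092,"wx":0,"wy":0,"wz":0,"hand":0}]'
python3 - <<'E'
from h import *
c=camera("scene"); crop(c,240,160,380,270,5.4,"pics/s8.png")
c=camera("wrist"); crop(c,0,0,560,420,1,"pics/w8.png")
s=read_state(); print(s['eef_pos'],s['width'],s['contact_force'])
E
```

```text
time: 7.05
eef_pos: [592.0, -31.9, 110.2]
tool_rot: [-0.001, 0.15, 0.989, -0.0]
contact_force: [0.9, -0.6, 0.3]
width: 0.6
time: 7.68
eef_pos: [591.9, -29.8, 18.6]
tool_rot: [-0.001, 0.149, 0.989, -0.0]
contact_force: [-0.5, 0.3, 0.2]
width: 0.2
[592.03539474 -29.77744387  19.07273511] 0.3624192878077339 [-0.57877118  0.88935911 -0.53312237]
```

View pics/s8.png

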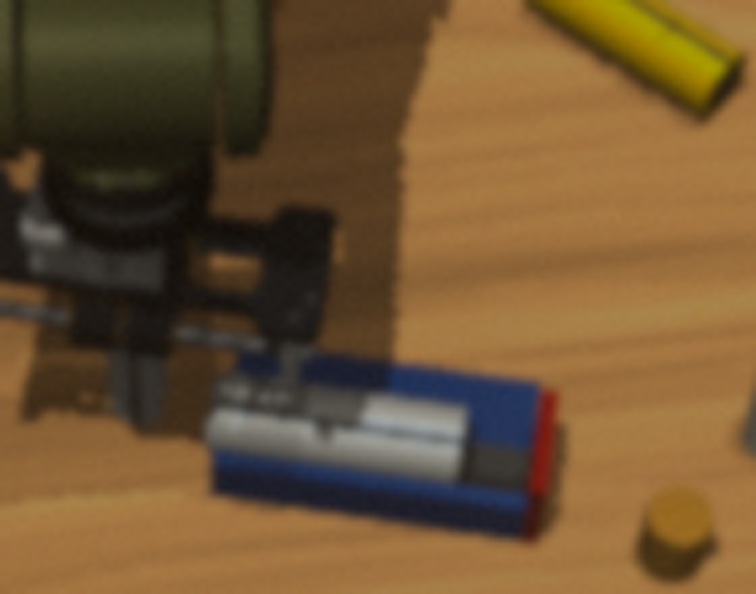

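View pics/w8.png

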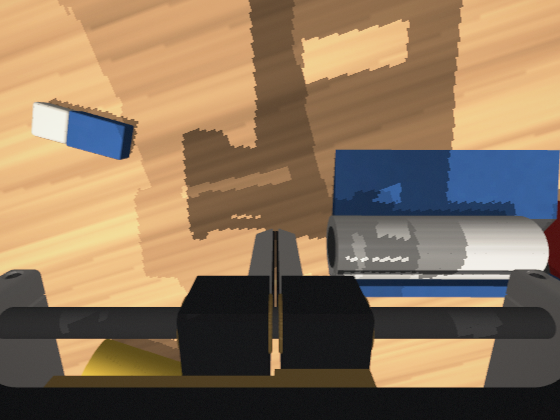

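Fingers are closed, level with the bar's end face and in line with its axis (wrist view: tip near (275,240), bar end at (332,245)). I start pushing along the groove.

```bash
python3 -m pendant '[{"x":0.0015,"y":0.005,"z":0,"wx":0,"wy":0,"wz":0,"hand":0},{"x":0.003,"y":0.010,"z":0,"wx":0,"wy":0,"wz":0,"hand":0},{"x":0.0046,"y":0.015,"z":0,"wx":0,"wy":0,"wz":0,"hand":0},{"x":0.0062,"y":0.020,"z":0,"wx":0,"wy":0,"wz":0,"hand":0},{"x":0.0075,"y":0.0245,"z":0,"wx":0,"wy":0,"wz":0,"hand":0}]'
python3 -m pendant '[{"x":0.0012,"y":0.004,"z":0,"wx":0,"wy":0,"wz":0,"hand":0},{"x":0.0024,"y":0.008,"z":0,"wx":0,"wy":0,"wz":0,"hand":0},{"x":0.0037,"y":0.012,"z":0,"wx":0,"wy":0,"wz":0,"hand":0},{"x":0.0049,"y":0.016,"z":0,"wx":0,"wy":0,"wz":0,"hand":0},{"x":0.0055,"y":0.018,"z":0,"wx":0,"wy":0,"wz":0,"hand":0}]'
python3 - <<'E'
from h import *
c=camera("scene"); crop(c,240,160,380,270,5.4,"pics/s9.png")
c=camera("wrist"); crop(c,0,0,560,420,1,"pics/w9.png")
s=read_state(); print(s['eef_pos'],s['width'],s['contact_force'])
E
```

```text
time: 8.4
eef_pos: [599.8, -5.0, 19.5]
tool_rot: [0.0, 0.149, 0.989, -0.0]
contact_force: [0.2, -2.5, 2.0]
width: 0.4
time: 9.02
eef_pos: [605.2, 12.9, 19.4]
tool_rot: [0.0, 0.149, 0.989, -0.0]
contact_force: [-0.3, -1.6, 1.1]
width: 0.7
[605.17803534  12.98373223  19.38580156] 0.4400454371580151 [-1.20048232  0.36218118  0.70323434]
```

View pics/s9.png

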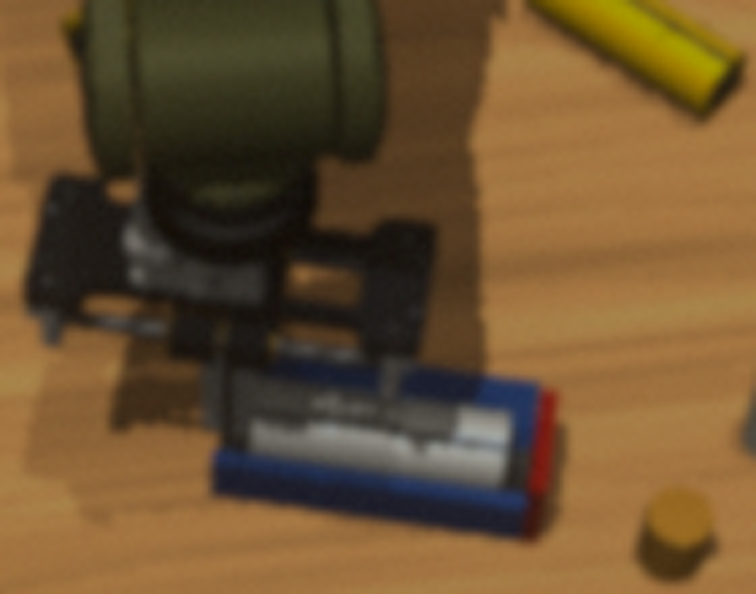

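View pics/w9.png

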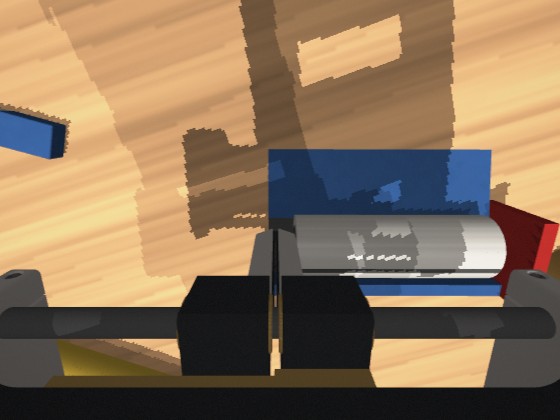

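The gap to the red plate is about 11 mm (crop 510 to 533). I advance 9 mm, then feel for the stop.

```bash
python3 -m pendant '[{"x":0.0008,"y":0.0025,"z":0,"wx":0,"wy":0,"wz":0,"hand":0},{"x":0.0014,"y":0.0045,"z":0,"wx":0,"wy":0,"wz":0,"hand":0},{"x":0.002,"y":0.0065,"z":0,"wx":0,"wy":0,"wz":0,"hand":0},{"x":0.0025,"y":0.008,"z":0,"wx":0,"wy":0,"wz":0,"hand":0},{"x":0.0026,"y":0.0086,"z":0,"wx":0,"wy":0,"wz":0,"hand":0}]'
python3 -m pendant '[{"x":0.0001,"y":0.0003,"z":0,"wx":0,"wy":0,"wz":0,"hand":0},{"x":0.0002,"y":0.0006,"z":0,"wx":0,"wy":0,"wz":0,"hand":0},{"x":0.0003,"y":0.0009,"z":0,"wx":0,"wy":0,"wz":0,"hand":0},{"x":0.0004,"y":0.0012,"z":0,"wx":0,"wy":0,"wz":0,"hand":0},{"x":0.0004,"y":0.0012,"z":0,"wx":0,"wy":0,"wz":0,"hand":0}]'
python3 - <<'E'
from h import *
c=camera("scene"); crop(c,300,220,360,265,12,"pics/s10.png")
c=camera("wrist"); crop(c,440,180,560,310,4,"pics/w10.png")
E
```

```text
time: 9.75
eef_pos: [607.8, 21.4, 19.4]
tool_rot: [-0.0, 0.149, 0.989, -0.0]
contact_force: [-0.5, -1.1, 0.4]
width: 0.1
time: 10.38
eef_pos: [608.2, 22.5, 19.5]
tool_rot: [0.0, 0.149, 0.989, 0.0]
contact_force: [-1.0, -1.4, -0.6]
width: 0.5
```

View pics/s10.png

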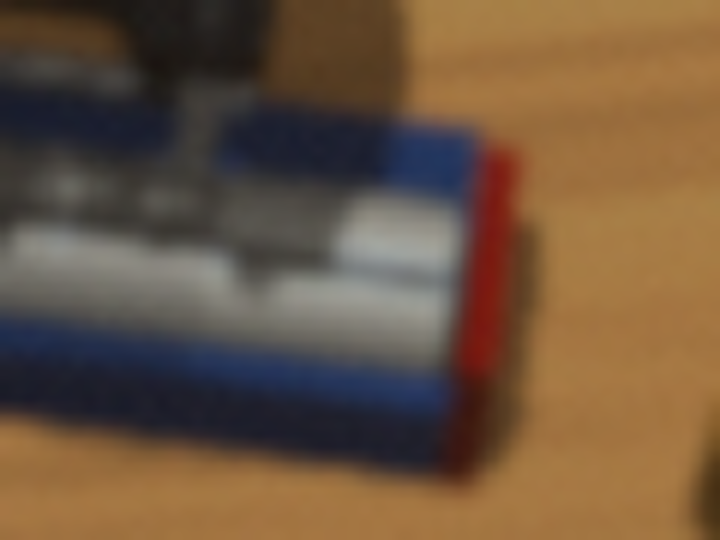

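View pics/w10.png

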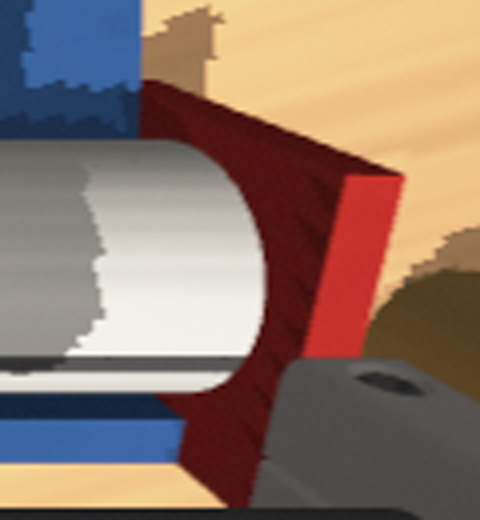

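A dark gap of 1–2 mm remains. I creep 1 mm per call, reading the force.

```bash
python3 -m pendant '[{"x":0.0001,"y":0.0002,"z":0,"wx":0,"wy":0,"wz":0,"hand":0},{"x":0.0001,"y":0.0004,"z":0,"wx":0,"wy":0,"wz":0,"hand":0},{"x":0.0002,"y":0.0006,"z":0,"wx":0,"wy":0,"wz":0,"hand":0},{"x":0.0002,"y":0.0008,"z":0,"wx":0,"wy":0,"wz":0,"hand":0},{"x":0.0003,"y":0.001,"z":0,"wx":0,"wy":0,"wz":0,"hand":0}]'
```

```text
time: 11.1
eef_pos: [608.5, 23.5, 19.5]
tool_rot: [0.0, 0.149, 0.989, -0.0]
contact_force: [0.3, -1.1, 0.7]
width: 0.5
```

```bash
python3 -m pendant '[{"x":0.0001,"y":0.0002,"z":0,"wx":0,"wy":0,"wz":0,"hand":0},{"x":0.0001,"y":0.0004,"z":0,"wx":0,"wy":0,"wz":0,"hand":0},{"x":0.0002,"y":0.0006,"z":0,"wx":0,"wy":0,"wz":0,"hand":0},{"x":0.0002,"y":0.0008,"z":0,"wx":0,"wy":0,"wz":0,"hand":0},{"x":0.0003,"y":0.001,"z":0,"wx":0,"wy":0,"wz":0,"hand":0}]'
```

```text
time: 11.72
eef_pos: [608.8, 24.5, 19.4]
tool_rot: [-0.0, 0.149, 0.989, -0.0]
contact_force: [-0.5, -0.4, -0.4]
width: 0.3
```

```bash
python3 -m pendant '[{"x":0.0001,"y":0.0002,"z":0,"wx":0,"wy":0,"wz":0,"hand":0},{"x":0.0001,"y":0.0004,"z":0,"wx":0,"wy":0,"wz":0,"hand":0},{"x":0.0002,"y":0.0006,"z":0,"wx":0,"wy":0,"wz":0,"hand":0},{"x":0.0002,"y":0.0008,"z":0,"wx":0,"wy":0,"wz":0,"hand":0},{"x":0.0003,"y":0.001,"z":0,"wx":0,"wy":0,"wz":0,"hand":0}]'
python3 - <<'E'
from h import *
c=camera("scene"); crop(c,300,220,360,265,12,"pics/s11.png")
c=camera("wrist"); crop(c,440,180,560,310,4,"pics/w11.png")
E
```

```text
time: 12.35
eef_pos: [609.0, 25.3, 19.4]
tool_rot: [-0.0, 0.149, 0.989, -0.0]
contact_force: [-0.7, -4.8, 1.2]
width: 0.5
```

View pics/s11.png

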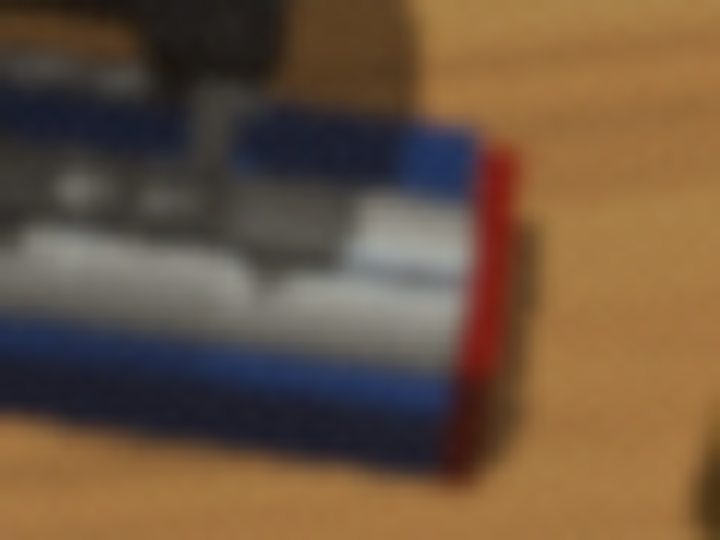

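View pics/w11.png

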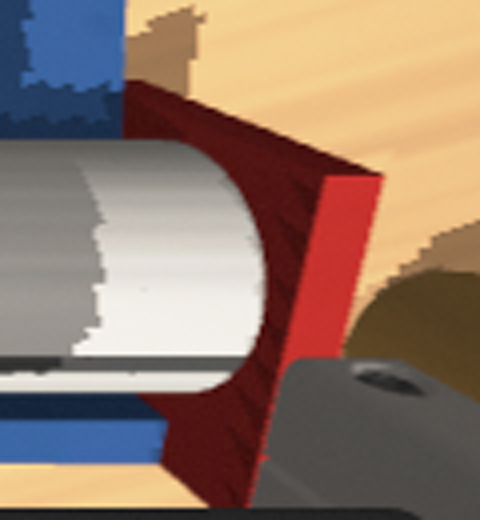

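The gap has closed and the force rose to 4.8 N along -y. A 0.4 mm nudge will confirm that this is the stop.

```bash
python3 -m pendant '[{"x":0,"y":0.0001,"z":0,"wx":0,"wy":0,"wz":0,"hand":0},{"x":0.0001,"y":0.0002,"z":0,"wx":0,"wy":0,"wz":0,"hand":0},{"x":0.0001,"y":0.0003,"z":0,"wx":0,"wy":0,"wz":0,"hand":0},{"x":0.0001,"y":0.0004,"z":0,"wx":0,"wy":0,"wz":0,"hand":0},{"x":0.0001,"y":0.0004,"z":0,"wx":0,"wy":0,"wz":0,"hand":0}]'
```

```text
time: 13.08
eef_pos: [609.0, 25.3, 19.5]
tool_rot: [-0.0, 0.149, 0.989, -0.0]
contact_force: [-2.9, -6.7, 1.5]
width: 0.2
```

The TCP did not move and the force rose to about 7 N, so it is on the stop. I back away along the groove and then go up, keeping the hand clear.

```bash
python3 -m pendant '[{"x":-0.0015,"y":-0.005,"z":0,"wx":0,"wy":0,"wz":0,"hand":0},{"x":-0.0046,"y":-0.015,"z":0,"wx":0,"wy":0,"wz":0,"hand":0},{"x":-0.009,"y":-0.03,"z":0,"wx":0,"wy":0,"wz":0,"hand":0},{"x":-0.0138,"y":-0.045,"z":0.01,"wx":0,"wy":0,"wz":0,"hand":0},{"x":-0.0154,"y":-0.05,"z":0.03,"wx":0,"wy":0,"wz":0,"hand":0}]'
python3 -m pendant '[{"x":0,"y":0,"z":0.03,"wx":0,"wy":0,"wz":0,"hand":0},{"x":-0.01,"y":0,"z":0.07,"wx":0,"wy":0,"wz":0,"hand":0},{"x":-0.04,"y":-0.03,"z":0.11,"wx":0,"wy":0,"wz":0,"hand":0},{"x":-0.08,"y":-0.06,"z":0.15,"wx":0,"wy":0,"wz":0,"hand":0},{"x":-0.12,"y":-0.09,"z":0.17,"wx":0,"wy":0,"wz":0,"hand":0}]'
python3 -m pendant '[{"x":-0.03,"y":-0.03,"z":0.02,"wx":0,"wy":0,"wz":0,"hand":0},{"x":-0.07,"y":-0.06,"z":0.03,"wx":0,"wy":0,"wz":0,"hand":0},{"x":-0.1,"y":-0.09,"z":0.03,"wx":0,"wy":0,"wz":0,"hand":0},{"x":-0.12,"y":-0.1,"z":0.03,"wx":0,"wy":0,"wz":0,"hand":0},{"x":-0.12,"y":-0.1,"z":0.03,"wx":0,"wy":0,"wz":0,"hand":0}]'
python3 - <<'E'
from h import *
c=camera("scene"); crop(c,260,200,360,270,8,"pics/s12.png"); crop(c,0,0,560,420,1,"pics/s12f.png")
c=camera("top"); crop(c,150,130,350,250,4,"pics/t12.png")
E
python3 b.py
```

```text
time: 13.7
eef_pos: [593.2, -25.4, 50.2]
tool_rot: [-0.0, 0.15, 0.989, -0.0]
contact_force: [0.3, -0.2, 0.3]
width: 0.4
time: 14.32
eef_pos: [472.9, -115.0, 222.9]
tool_rot: [0.002, 0.149, 0.989, -0.0]
contact_force: [0.0, -0.8, 0.3]
width: 0.4
time: 14.95
eef_pos: [353.1, -214.6, 250.9]
tool_rot: [0.001, 0.15, 0.989, -0.001]
contact_force: [0.5, 0.1, 0.3]
width: 0.4
((269.5113525390625, 154.17239379882812), (290.4671630859375, 92.86454010009766), 8.325650215148926)
[635.5  27.6] [ 24.5 -47.3]
[590.7  40. ] [-22.  -48.7]
[628.1 159.5] [-21.3  76.6]
[671.8 145. ] [24.7 75.6]
[631.8  93.3] [ 1.7 14.4]
```

View pics/s12.png

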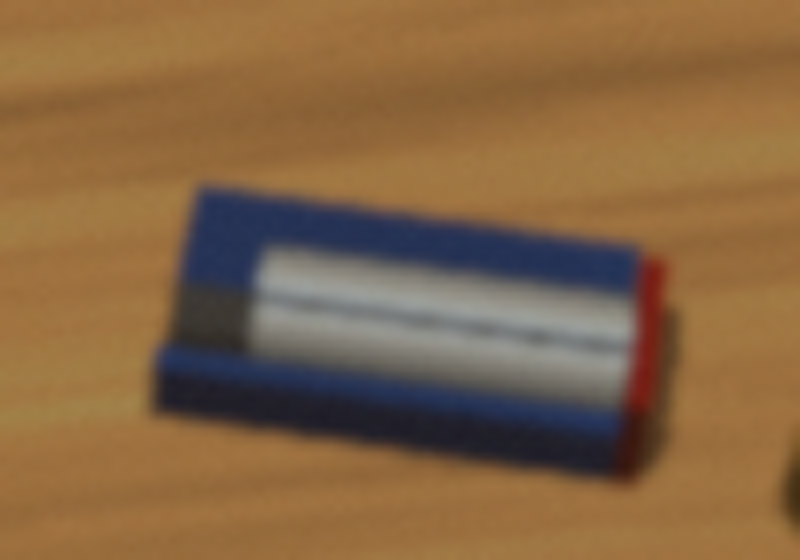

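View pics/t12.png

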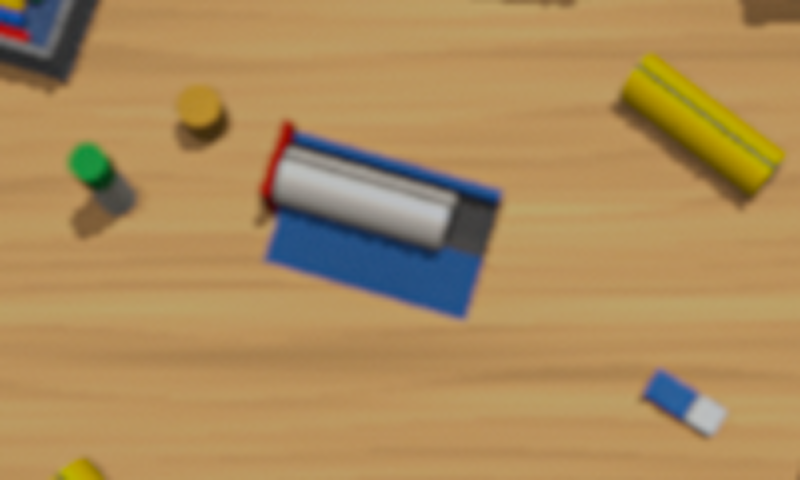

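View pics/s12f.png

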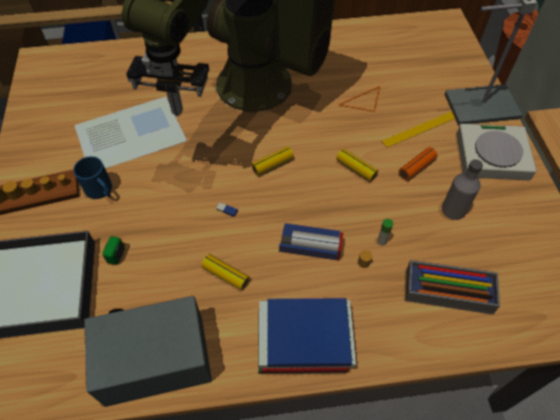

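Both views show the bar seated and touching the red plate (scene crop x about 632). The bystanders are where they were and the hand is clear, so I sign off.

```bash
python3 -c "
from station import *
print(sign_off())"
```

```text
the job is handed in; nothing more can be done
None
```

The bar is seated in the groove with its end against the red stop plate, and I have handed the job in at about 15 s of the 51 s allowed.

- **Rolling:** I pushed the bar by its side with both fingertips. It rolled across the desk, up the ramp and over the crest. The tool read 3 N or less.
- **Sliding:** I closed the fingers and pushed on the bar's end. At the plate the force rose to about 7 N and the tool stopped moving. Then I took the hand away.

**Last checks:**
- **Position:** the scene camera puts the bar at about y = +14.4 mm and x = +1.7 mm in my estimated V-block frame. The targets are +15 and 0. That estimate is only good to a few mm, and the bar mask was rough.
- **Contact:** there is no visible gap at the plate, and that and the stall at the stop are the firmer evidence.
- **Surroundings:** by eye, all the bystanders and look-alikes are where they started. The hand is about 300 mm away from the V-block.

**What went wrong:** my first two move commands were refused because each row needs every key. The arm did not move on them. No later check failed or disagreed.

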